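# Lock the reagent chest: hold the safety catch, shoot the bolt

### The job

Lock the grey reagent chest on the lab bench. With one fingertip press the long spring safety catch on its lid down and keep it down while your other fingertip pushes the bolt's upright plate until the bolt is fully home in its keeper; then let go so that the catch springs all the way back up, and move clear. Only press and push: leave the stopper, jar, mortar and wash bottle standing where they are.

Things in the scene. Friction and masses are not known exactly. Their poses are not given: they have to be found in the camera images.
- chest: Grey steel chest, fixed; lid surface 100 mm above the bench. Origin: on the bench under the lock on its lid. z up; +x is the way the bolt slides to lock. The chest runs from x = -115 to +265 mm, y = -164 to +164 mm. Seen along +x, the catch lies left of the x axis (y = +20 to +52 mm), the bolt's plate right of it (y = -20 to -52 mm), the guard between.
- guard (a point): Centre of the top of a fixed guard, a clear plastic strip on two steel posts between catch and bolt plate: chest x = -96 to +50, y = -13 to +15 mm, top 151 mm above the bench. The two fingertips go one on each side of it. Under it a rib of the catch blocks a tongue of the bolt until the catch is down. Axes as the chest's.
- keeper (a point): Middle of the keeper, the steel staple on the far lid leaf that the bolt's rod enters: chest x = 95, y = -36 mm, 111 mm above the bench. The rod (14 mm thick) and its staples lie below 123 mm above the bench, so a fingertip on the bolt's side, behind the plate, is free above that height. Axes as the chest's.
- catch_top (a point): Centre of the top face of the spring safety catch: a flat steel plate 120 mm long (chest x = -85 to +35), 32 mm wide (y = +20 to +52 mm), 4 mm thick. This point: chest x = -25, y = +36 mm, 140 mm above the bench when up; it sinks with the catch. Press anywhere along it; a fingertip may slide along it while pressing. Axes as the chest's.
- bolt_plate (a point): On the near (-x) face of the bolt's upright steel push plate, the face to push along chest +x; mid-width, 15 mm below the top edge. Plate: 32 mm wide (y), 14 mm thick (x), from 116 to 160 mm above the bench. At the start this point is at chest x = -27, y = -36 mm, 145 mm above the bench; it moves with the bolt. Axes as the chest's.
- catch (a joint): How far the catch is pressed, m: 0 up, 0.012 at its bottom stop. A spring pushes it up: about 3 N at the start, 10 N at the bottom. The bolt is free to slide once it is down more than about 0.009; with the bolt part-way the catch cannot rise past about 0.008.
- bolt (a joint): Bolt travel, m, along chest +x: 0 withdrawn (start), 0.040 fully home at its stop. It slides with about 3 N of friction and stays where it is left. The catch can spring fully up again only at 0.038 or more.
- stopper: Black rubber stopper, 36 mm across, 34 mm high, standing loose on the near lid leaf on the bolt's side; origin under its centre. Leave alone.
- jar: Amber glass jar, 50 mm across, 70 mm high, standing loose on the far lid leaf; origin under its centre. Leave alone.
- mortar: White porcelain mortar, 72 mm across, 50 mm high, standing loose on the far lid leaf; origin under its centre. Leave alone.
- wash: White plastic wash bottle, 64 mm across, 165 mm high with its spout, standing loose on the bench beside the chest; origin under its centre. Leave alone.

How it is judged:
On the way, in this order (a step that is already met when the one before it is completed fails the run):
1. a fingertip presses the catch down while the bolt is still withdrawn (value of joint catch above 0.008 m and value of joint bolt below 0.008 m and contact force between the fingers and catch above 0.5 N), for 0.05 s.
2. the bolt is on its way with a fingertip still holding the catch down (value of joint bolt between 0.01 and 0.034 m and value of joint catch above 0.007 m and contact force between the fingers and catch above 0.5 N), for 0.02 s.
3. the bolt is home with a fingertip still holding the catch down (value of joint bolt above 0.0365 m and value of joint catch above 0.006 m and contact force between the fingers and catch above 0.5 N), for 0.02 s.
At the end, for the whole second after the job is handed in: The bolt is home (at least 36.5 of 40 mm), the catch has sprung back up (within 2 mm), and the stopper, jar, mortar and wash bottle stand upright within 20 mm of where they were (value of joint bolt above 0.0365 m and value of joint catch below 0.002 m and distance of each of stopper, jar, mortar, wash from where it was at the start of the episode below 0.02 m and angle between each of stopper, jar, mortar, wash's own z axis and vertical below 0.2 rad); the robot touches nothing.
It fails at once if stopper is lifted, tipped or shoved (more than 30 mm or 0.35 rad) (distance of stopper from where it was at the start of the episode above 0.03 m or angle between stopper's own z axis and vertical above 0.35 rad).
It fails at once if jar is lifted, tipped or shoved (more than 30 mm or 0.35 rad) (distance of jar from where it was at the start of the episode above 0.03 m or angle between jar's own z axis and vertical above 0.35 rad).
It fails at once if mortar is lifted, tipped or shoved (more than 30 mm or 0.35 rad) (distance of mortar from where it was at the start of the episode above 0.03 m or angle between mortar's own z axis and vertical above 0.35 rad).
It fails at once if wash is lifted, tipped or shoved (more than 30 mm or 0.35 rad) (distance of wash from where it was at the start of the episode above 0.03 m or angle between wash's own z axis and vertical above 0.35 rad).
It also fails if it takes over 37 s, if anything falls off the work surface, if the arm or the gripper's body presses on something with over 40 N, if the wrist force passes 120 N, or if a joint passes its speed limit or range.

### The arm

A 6-joint arm with a two-finger parallel gripper is mounted at the origin on the work surface. World frame = base frame: x ahead of the robot, y to its left, z up, the work surface at z = 0. Lengths are in m, angles in rad, forces in N, time in s.
With the tool pointing down it reaches from about 0.3 to 0.775 m from the base axis. Payload 14.6 kg.
Tool frame: the origin (TCP) lies midway between the tips of the shut fingers; the grasp point (between the pads) lies 19 mm behind it (grasp_offset is the distance from the TCP to the grasp point, in m); z points along the fingers, y is the line along which they close (so a half turn about z gives the same grasp; the last joint's range is limited). The gripper opens to 94 mm and grips with 3 to 60 N. Pads are 16 mm wide; open, the fingers measure 119 mm over their backs; the gripper's body (75 mm by 177 mm) begins 78 mm behind the grasp point.
Start: joints at [-0.067, 0.3, 1.521, -0, 1.321, -0.067], TCP at [0.55, -0, 0.205] pointing down, gripper open.
Joint ranges: [-3.03, 3.03], [-0.79, 2.21], [0.23, 2.52], [-1.04, 4.18], [0, 3.07], [-2.55, 2.55]. Speed limits (rad/s): [2.22, 2.22, 2.57, 3.14, 3.14, 3.14].

### API

Orientations are given as [roll, pitch, yaw] about the fixed x, y, z axes, in that order (R = Rz(yaw) Ry(pitch) Rx(roll)).
In Python, from station import * gives the robot as it stands. The module is installed in compiled form; this text tells all that it offers.
- The arm moves only by the tool send_rows, never from a script. Its argument "rows" is a list of rows, each an object of numbers: "dx", "dy", "dz": the shift along the tool's x, y, z in mm; "roll": the turn about the tool's z in degrees; "jaw": the closure, from -1 (fully open) to 1 (shut). In form: [{"dx": .., "dy": .., "dz": .., "roll": .., "jaw": ..}, ...]. A call has 1 to 12 rows; each row shifts and turns the commanded pose from where the row before left it, along the tool's axes as they then stand; what a row does not reach is not made up. A row lasts 1/12 s, in which the tool goes at most 41.7 mm and 7.16 degrees, less where a joint would pass 70% of its speed; a pose out of reach is approached as far as the arm can. A call is refused whole if a number of a shift passes 41.7 or a number of a turn 7.16, either way. A call with a gripper value outside its range is refused whole. The fingers move at their own pace and stop on an object; "force" is the grip in N (left out, the last holds). Time passes only in rows, so rows that do not move let the fingers close. It gives the time, the measured TCP pose, the force, the opening and the grip force at its end, in the units of the state.
- get_obs(): the state, without advancing time (a new reading comes with each control period).
- camera(name): name is "scene" or "side" or "wrist"; returns a dict with "frame" (420x560x3 uint8, red, green, blue), "z_map" (420x560 float32, m along the optical axis (not along the pixel's ray), 0 where there is no reading), "camera_matrix" (3x3 intrinsics, pixels), "rvec" (rotation vector, rad) and "tvec" (3), from world to camera coordinates, as OpenCV has them. Camera axes: x right, y down, z forward; pixel columns grow to the right and rows downward; lengths in m; the calibration is good to about 2 mm. A picture is of the moment at which its call begins.
- hand_in(): hands the job in; it is judged then, once.
The state is a dict: "time_s": time; "qpos": joint angles; "joint_vel": joint speeds; "tau": joint torques, N m; "ee_pos": TCP position; "eef_rot": TCP orientation; "force": force on the tool from outside, world axes, zero at the start; "moment": the same for the moment, N m; "grip_width": finger opening in m; "grip_force": force on a finger pad.
Only numpy, scipy, OpenCV 4.12 (cv2) and the standard library are available. Lean on these libraries where they do the work, as an engineer would, in place of code of your own. Each camera call takes 0.05 s, during which the arm holds its last target. There are 200 camera calls.

## Working session

There is one attempt and no reset: what is moved stays moved. The work goes in short steps, Python scripts to look and compute and a tool call to move; the robot and the scene stay as the last step left them, time stands still between calls to the robot, and variables do not carry over. Pictures are saved under pics/ and viewed, at most 10 in all, crops included, and the job is handed in when it is done.

Besides the shell and the picture viewer there is one more tool, called after "Request:" as name(argument=value, ...), one argument or row to a line, values as JSON. send_rows: Moves the arm, as the interface text tells. Its arguments: {"type":"object","properties":{"rows":{"type":"array"},"force":{"type":"number"}},"required":["rows"]}

```bash
mkdir -p pics
cat > h.py <<'E'
from station import *
import numpy as np, cv2
def cam(n):
    c=camera(n); R=cv2.Rodrigues(np.array(c["rvec"],float))[0]; K=np.array(c["camera_matrix"]); t=np.array(c["tvec"]).ravel()
    z=c["z_map"]; v,u=np.mgrid[:420,:560]
    P=np.stack([(u-K[0,2])/K[0,0]*z,(v-K[1,2])/K[1,1]*z,z],-1)
    W=(P-t)@R; W[z==0]=np.nan
    return c["frame"],W,(R,t,K)
E
python3 - <<'E'
from h import *
for n in("scene","side"):
    f,W,_=cam(n); np.save(n+".npy",W); cv2.imwrite(f"pics/{n}.png",f[...,::-1])
print(get_obs())
E
```

```text
{'time_s': 0.1, 'qpos': array([-6.65835237e-02,  3.00474931e-01,  1.52151667e+00, -8.16700068e-07,
        1.32067827e+00, -6.65678050e-02]), 'joint_vel': array([ 0.00069945, -0.00114851, -0.00068682, -0.00097424,  0.00139385,
       -0.00099926]), 'tau': array([ 1.84928511e-03, -5.32644153e+01, -3.53284299e+01,  7.10431044e-02,
        2.34944851e-02, -7.30603051e-05]), 'ee_pos': array([5.49769708e-01, 2.12702697e-05, 2.04911470e-01]), 'eef_rot': array([-3.14051777e+00, -7.08655518e-05,  1.57078077e+00]), 'force': array([-0.11356644,  0.31061719,  0.01148887]), 'moment': array([ 0.01967869, -0.04767152, -0.03350453]), 'grip_force': 0.0, 'grip_width': 0.0939969696655987}
```

View pics/scene.png

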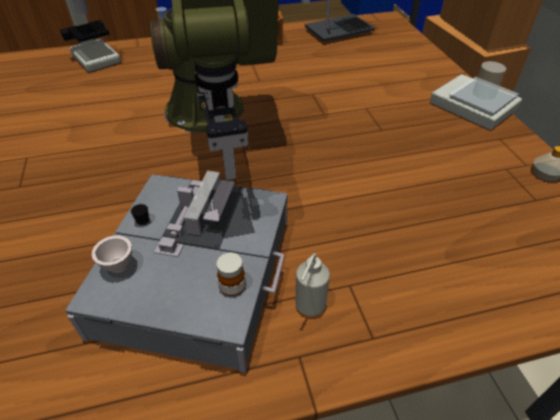

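View pics/side.png

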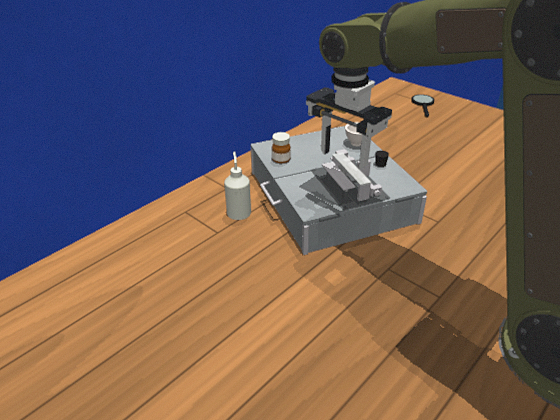

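The scene view shows the chest with the guard near (205,200), the stopper at (140,214), the mortar at (113,255), the jar at (231,273) and the wash bottle at (312,288). The side view shows the same scene from the robot's side, with the fingers hovering over the lock. Next I fit the lid rectangle and the features.

```bash
cat > fit.py <<'E'
from h import *
S=np.load("scene.npy");D=np.load("side.npy")
P=np.vstack([S.reshape(-1,3),D.reshape(-1,3)]);P=P[~np.isnan(P[:,0])]
P=P[(P[:,0]>.3)&(P[:,0]<1.0)&(abs(P[:,1])<.45)]
for n,A in(("scene",S),("side",D)):
    m=(abs(A[...,2]-.1)<.006)&(A[...,0]>.3)&(A[...,0]<1)&(abs(A[...,1])<.4)
    k,l,st,_=cv2.connectedComponentsWithStats(m.astype(np.uint8)); i=1+np.argmax(st[1:,4])
    q=A[l==i]; print(n,np.median(q[:,2]),cv2.minAreaRect((q[:,:2]*1000).astype(np.float32)))
E
python3 fit.py
```

```text
scene 0.0994238516681534 ((655.8419189453125, -104.32058715820312), (329.3494567871094, 390.5413818359375), 63.84844207763672)
side 0.1008109181444264 ((653.4392700195312, -99.41302490234375), (331.5581970214844, 391.8200988769531), 63.9061393737793)
```

```bash
cat > chk.py <<'E'
from h import *
import scipy.ndimage as nd
a=np.radians(-26.13);c=np.array([.6546,-.1018]);e=np.array([np.cos(a),np.sin(a)]);n=np.array([-e[1],e[0]]);o=c-.075*e
print("origin",o)
for nm in("scene","side"):
    A=np.load(nm+".npy"); d=A[...,:2]-o; X=d@e*1000;Y=d@n*1000;Z=A[...,2]*1000
    def st(t,m):
        if m.sum()>3: print(nm,t,m.sum(),*[f"{k}:{np.percentile(v[m],[3,50,97]).round(1)}" for k,v in(("x",X),("y",Y),("z",Z))])
    st("guard",(abs(X+23)<95)&(abs(Y)<20)&(Z>145)&(Z<157))
    st("catch",(abs(X+25)<80)&(Y>16)&(Y<62)&(Z>133)&(Z<145))
    st("plate",(abs(X+20)<30)&(Y<-17)&(Y>-60)&(Z>126)&(Z<166))
    st("platetop",(abs(X+20)<30)&(Y<-17)&(Y>-60)&(Z>156)&(Z<164))
    m=(Z>106)&(Z<180)&(X>-115)&(X<265)&(abs(Y)<164)&~((X<110)&(abs(Y)<62))
    l,k=nd.label(m)
    for i in range(1,k+1):
        if (l==i).sum()>40: st("obj",l==i)
    st("edges",(abs(Z-100)<4)&(X>-140)&(X<290)&(abs(Y)<190))
f,W,(R,t,K)=cam("scene")
f=f.copy()
for p in[(0,0,151),(-96,0,151),(50,0,151),(-85,36,140),(35,36,140),(-27,-36,145),(-13,-36,160),(95,-36,111),(-115,-164,100),(265,164,100),(-115,164,100),(265,-164,100)]:
    w=np.r_[o+e*p[0]/1e3+n*p[1]/1e3,p[2]/1e3]; q=K@(R@w+t); cv2.circle(f,(int(round(q[0]/q[2])),int(round(q[1]/q[2]))),1,(255,0,0),-1)
cv2.imwrite("pics/ov.png",cv2.resize(f[150:380,60:340],None,fx=2.6,fy=2.6,interpolation=2)[...,::-1])
E
python3 chk.py
```

```text
origin [ 0.58726522 -0.0687693 ]
scene guard 703 x:[-89.2 -13.9  50.9] y:[-13.6   0.2  13.3] z:[147.1 150.2 152.2]
scene catch 623 x:[-79.1 -17.7  34.9] y:[20.2 35.3 49.9] z:[136.7 139.2 141.4]
scene plate 230 x:[-23.2 -12.5 -10. ] y:[-51.8 -35.3 -21.7] z:[127.8 149.1 160.1]
scene platetop 75 x:[-24.5 -16.8 -10.3] y:[-51.8 -36.2 -22. ] z:[156.5 158.7 160.6]
scene obj 285 x:[20.5 40.3 50.3] y:[-134.9 -116.8 -105.2] z:[107.2 131.9 135. ]
scene obj 1112 x:[126.7 150.8 188.9] y:[-144.9 -121.7  -83. ] z:[113.3 139.1 150.6]
scene obj 1010 x:[139.8 169.4 180.8] y:[ 93.  116.2 135.1] z:[109.9 156.8 170.7]
scene edges 19770 x:[-92.7 145.3 263. ] y:[-153.4   17.4  155.5] z:[ 97.1  99.4 102.6]
side guard 460 x:[-96.7 -30.4  45.1] y:[-11.4   3.9  17. ] z:[146.9 151.3 153.9]
side catch 422 x:[-85.5 -28.9  30. ] y:[17.3 37.9 53.7] z:[136.5 140.5 143. ]
side plate 92 x:[-29.7 -26.4 -16.6] y:[-48.7 -37.9 -18.1] z:[128.5 143.  160.3]
side platetop 12 x:[-29.6 -23.7 -13.5] y:[-48.1 -43.7 -18.7] z:[157.4 159.8 161.7]
side obj 233 x:[121.5 140.8 182.6] y:[-118.1  -94.4  -78.2] z:[109.8 137.2 151.6]
side obj 502 x:[127.6 137.4 165.3] y:[ 95.8 121.2 139.3] z:[109.8 145.1 172. ]
side obj 177 x:[15.1 23.5 44.7] y:[-131.2 -111.8 -100.9] z:[108.2 130.2 137. ]
side edges 6792 x:[-114.4   17.4  246.8] y:[-150.2   48.6  162. ] z:[ 97.6 100.7 103.5]
```

View pics/ov.png

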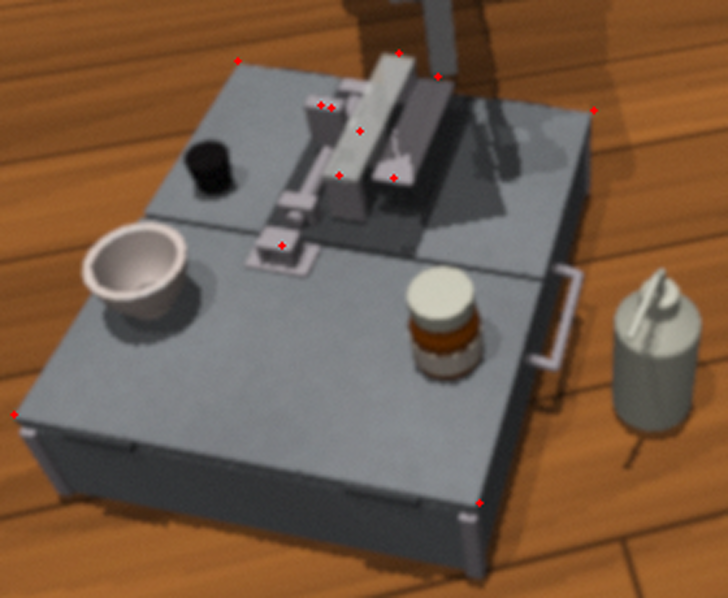

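The overlay matches the chest: guard, catch ends, plate, keeper and corners all land within about 2 mm. The origin is (587.3, -68.8) mm with yaw -26.1°. I start the alignment at a safe height, with the tool's x axis along chest -x and its y axis along chest +y.

Request:
send_rows(
  rows=[
    {"dx": -17, "dy": -1, "jaw": -0.32},
    {"dx": -16, "dy": -1, "jaw": -0.32},
    {"dx": -16, "dy": -1, "jaw": -0.32},
    {"roll": -7.1, "jaw": -0.32},
    {"roll": -7.1, "jaw": -0.32},
    {"roll": -7.1, "jaw": -0.32},
    {"roll": -7.1, "jaw": -0.32},
    {"roll": -7.1, "jaw": -0.32},
    {"roll": -7.1, "jaw": -0.32},
    {"roll": -7.1, "jaw": -0.32},
    {"roll": -7.1, "jaw": -0.32},
    {"roll": -7.1, "jaw": -0.32},
  ],
)

```text
invalid input at $.rows[0]: expected keys dx, dy, dz, roll, jaw
```

Request:
send_rows(
  rows=[
    {"jaw": -0.32},
    {"jaw": -0.32},
    {"jaw": -0.32},
  ],
)

```text
invalid input at $.rows[0]: expected keys dx, dy, dz, roll, jaw
```

```bash
cat > st.py <<'E'
from h import *
def st():
    a=np.radians(-26.13);o=np.array([587.27,-68.77]);e=np.array([np.cos(a),np.sin(a)]);n=np.array([-e[1],e[0]])
    s=get_obs();d=s["ee_pos"][:2]*1000-o
    print("t",s["time_s"],"chest xy",(d@e).round(2),(d@n).round(2),"z",s["ee_pos"][2]*1e3,"rpy",np.degrees(s["eef_rot"]).round(2),"F chest",(s["force"][:2]@e).round(2),(s["force"][:2]@n).round(2),s["force"][2].round(2),"w",s["grip_width"])
st()
E
python3 st.py
python3 - <<'E'
from h import *
f,W,_=cam("scene");g,_,_=cam("wrist")
cv2.imwrite("pics/w1.png",np.hstack([cv2.resize(f[100:260,120:300],(450,400)),cv2.resize(g,(350,400))])[...,::-1])
E
```

```text
t 0.15 chest xy -63.93 45.26 z 205.02981581921125 rpy [-179.95   -0.     90.  ] F chest 0.61 0.01 -0.83 w 0.09399750273122694
```

View pics/w1.png

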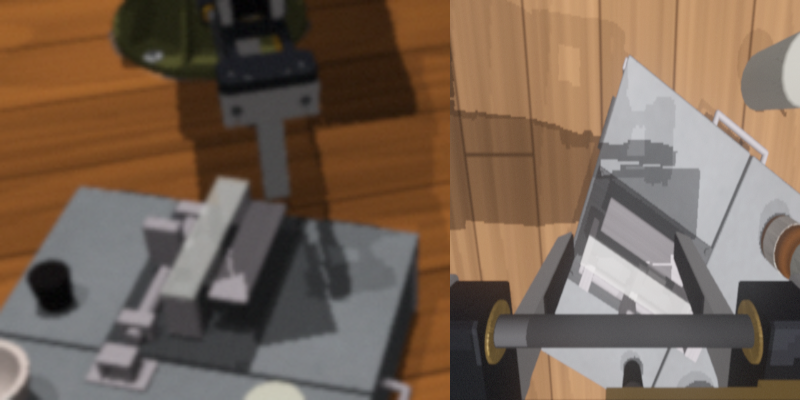

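The pictures show the arm unmoved and still above the lock, because both calls were refused: every row needs all five keys. I resend with full rows.

Request:
send_rows(
  rows=[
    {"dx": -17, "dy": -1, "dz": 0, "roll": 0, "jaw": -0.32},
    {"dx": -16, "dy": -1, "dz": 0, "roll": 0, "jaw": -0.32},
    {"dx": -16, "dy": -1, "dz": 0, "roll": 0, "jaw": -0.32},
    {"dx": 0, "dy": 0, "dz": 0, "roll": -7.1, "jaw": -0.32},
    {"dx": 0, "dy": 0, "dz": 0, "roll": -7.1, "jaw": -0.32},
    {"dx": 0, "dy": 0, "dz": 0, "roll": -7.1, "jaw": -0.32},
    {"dx": 0, "dy": 0, "dz": 0, "roll": -7.1, "jaw": -0.32},
    {"dx": 0, "dy": 0, "dz": 0, "roll": -7.1, "jaw": -0.32},
    {"dx": 0, "dy": 0, "dz": 0, "roll": -7.1, "jaw": -0.32},
    {"dx": 0, "dy": 0, "dz": 0, "roll": -7.1, "jaw": -0.32},
    {"dx": 0, "dy": 0, "dz": 0, "roll": -7.1, "jaw": -0.32},
    {"dx": 0, "dy": 0, "dz": 0, "roll": -7.1, "jaw": -0.32},
  ],
)

```text
time_s: 1.25
ee_pos: [0.5469, -0.049, 0.2053]
eef_rot: [-3.142, -0.0, 2.692]
force: [-0.1, 0.3, -0.3]
grip_width: 0.0619
grip_force: 0.0
```

Request:
send_rows(
  rows=[
    {"dx": 0, "dy": 0, "dz": 0, "roll": 0, "jaw": -0.32},
    {"dx": 0, "dy": 0, "dz": 0, "roll": 0, "jaw": -0.32},
    {"dx": 0, "dy": 0, "dz": 0, "roll": 0, "jaw": -0.32},
  ],
)

```text
time_s: 1.5
ee_pos: [0.547, -0.049, 0.2054]
eef_rot: [-3.142, -0.0, 2.682]
force: [-1.1, 0.6, 0.7]
grip_width: 0.0618
grip_force: 0.0
```

```bash
python3 st.py
python3 - <<'E'
from h import *
f,W,_=cam("scene");g,_,_=cam("wrist")
cv2.imwrite("pics/w2.png",np.hstack([cv2.resize(f[100:260,120:300],(450,400)),cv2.resize(g,(350,400))])[...,::-1])
E
```

```text
t 1.5 chest xy -44.88 0.0 z 205.40143071206575 rpy [-180.     -0.    153.65] F chest -1.21 0.02 0.68 w 0.061843701169616475
```

View pics/w2.png

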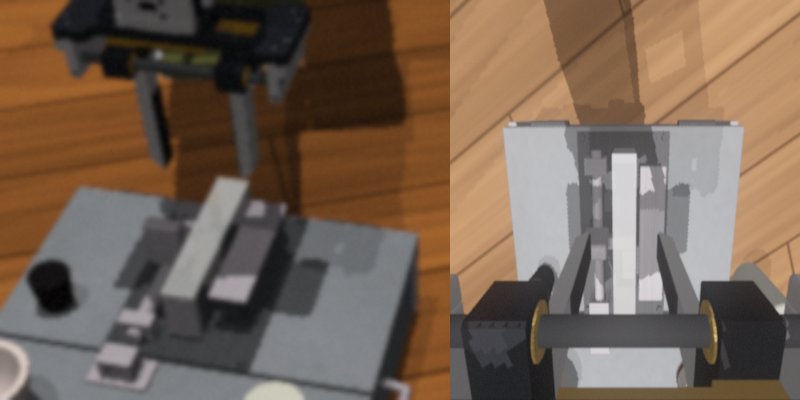

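The wrist view shows the fingers straddling the guard, aligned with the chest. The left finger is over the bolt side behind the plate and the right one is over the catch. I descend to just above the catch.

Request:
send_rows(
  rows=[
    {"dx": 0, "dy": 0, "dz": 15, "roll": 0, "jaw": -0.32},
    {"dx": 0, "dy": 0, "dz": 15, "roll": 0, "jaw": -0.32},
    {"dx": 0, "dy": 0, "dz": 15, "roll": 0, "jaw": -0.32},
    {"dx": 0, "dy": 0, "dz": 10, "roll": 0, "jaw": -0.32},
    {"dx": 0, "dy": 0, "dz": 5, "roll": 0, "jaw": -0.32},
    {"dx": 0, "dy": 0, "dz": 0, "roll": 0, "jaw": -0.32},
    {"dx": 0, "dy": 0, "dz": 0, "roll": 0, "jaw": -0.32},
  ],
)

```text
time_s: 2.18
ee_pos: [0.5472, -0.049, 0.1459]
eef_rot: [3.141, 0.0, 2.686]
force: [-0.1, 0.8, 1.2]
grip_width: 0.0622
grip_force: 0.0
```

```bash
python3 st.py
```

```text
t 2.1833 chest xy -44.66 0.07 z 145.88665382079398 rpy [1.7999e+02 2.0000e-02 1.5387e+02] F chest -0.39 0.67 1.17 w 0.06224517801361684
```

Request:
send_rows(
  rows=[
    {"dx": 0, "dy": 0, "dz": 3, "roll": 0, "jaw": -0.32},
    {"dx": 0, "dy": 0, "dz": 3, "roll": 0, "jaw": -0.32},
    {"dx": 0, "dy": 0, "dz": 3, "roll": 0, "jaw": -0.32},
    {"dx": 0, "dy": 0, "dz": 3, "roll": 0, "jaw": -0.32},
    {"dx": 0, "dy": 0, "dz": 0, "roll": 0, "jaw": -0.32},
    {"dx": 0, "dy": 0, "dz": 0, "roll": 0, "jaw": -0.32},
  ],
)

```text
time_s: 2.68
ee_pos: [0.5474, -0.049, 0.1341]
eef_rot: [3.141, 0.001, 2.686]
force: [-0.1, -0.7, 7.2]
grip_width: 0.062
grip_force: 3.4
```

```bash
python3 st.py
```

```text
t 2.6833 chest xy -44.44 0.17 z 134.05505064028029 rpy [1.7997e+02 8.0000e-02 1.5389e+02] F chest 0.21 -0.65 7.2 w 0.06202828218501722
```

Request:
send_rows(
  rows=[
    {"dx": 0, "dy": 0, "dz": 2, "roll": 0, "jaw": -0.32},
    {"dx": 0, "dy": 0, "dz": 2, "roll": 0, "jaw": -0.32},
    {"dx": 0, "dy": 0, "dz": 1, "roll": 0, "jaw": -0.32},
    {"dx": 0, "dy": 0, "dz": 0.5, "roll": 0, "jaw": -0.32},
    {"dx": 0, "dy": 0, "dz": 0, "roll": 0, "jaw": -0.32},
    {"dx": 0, "dy": 0, "dz": 0, "roll": 0, "jaw": -0.32},
  ],
)

```text
time_s: 3.18
ee_pos: [0.5475, -0.049, 0.1289]
eef_rot: [3.141, 0.002, 2.686]
force: [-3.3, -0.2, 9.1]
grip_width: 0.0618
grip_force: 5.0
```

```bash
python3 st.py
```

```text
t 3.1833 chest xy -44.42 0.2 z 128.93333195427186 rpy [1.7996e+02 1.0000e-01 1.5390e+02] F chest -2.86 -1.68 9.11 w 0.06182498306139974
```

The catch is about 11 mm down at 9 N. I push along chest +x, which is tool -x.

Request:
send_rows(
  rows=[
    {"dx": -3, "dy": 0, "dz": 0.3, "roll": 0, "jaw": -0.32},
    {"dx": -3, "dy": 0, "dz": 0, "roll": 0, "jaw": -0.32},
    {"dx": -3, "dy": 0, "dz": 0, "roll": 0, "jaw": -0.32},
    {"dx": -3, "dy": 0, "dz": 0, "roll": 0, "jaw": -0.32},
    {"dx": -3, "dy": 0, "dz": 0, "roll": 0, "jaw": -0.32},
    {"dx": -3, "dy": 0, "dz": 0, "roll": 0, "jaw": -0.32},
    {"dx": 0, "dy": 0, "dz": 0, "roll": 0, "jaw": -0.32},
  ],
)

```text
time_s: 3.77
ee_pos: [0.5629, -0.0565, 0.1282]
eef_rot: [3.141, -0.001, 2.686]
force: [-6.8, 3.1, 9.8]
grip_width: 0.0623
grip_force: 6.2
```

```bash
python3 st.py
```

```text
t 3.7667 chest xy -27.24 0.25 z 128.2377771654636 rpy [ 1.7998e+02 -7.0000e-02  1.5391e+02] F chest -7.42 -0.22 9.75 w 0.062291386666300325
```

Request:
send_rows(
  rows=[
    {"dx": -3, "dy": 0, "dz": 0, "roll": 0, "jaw": -0.32},
    {"dx": -3, "dy": 0, "dz": 0, "roll": 0, "jaw": -0.32},
    {"dx": -3, "dy": 0, "dz": 0, "roll": 0, "jaw": -0.32},
    {"dx": 0, "dy": 0, "dz": 0, "roll": 0, "jaw": -0.32},
  ],
)

```text
time_s: 4.1
ee_pos: [0.571, -0.0605, 0.1282]
eef_rot: [3.141, -0.001, 2.686]
force: [-7.0, 2.9, 8.6]
grip_width: 0.0617
grip_force: 5.2
```

```bash
python3 st.py
cat > plate.py <<'E'
from h import *
a=np.radians(-26.13);o=np.array([.58727,-.06877]);e=np.array([np.cos(a),np.sin(a)]);n=np.array([-e[1],e[0]])
f,A,_=cam("scene"); d=A[...,:2]-o; X=d@e*1000;Y=d@n*1000;Z=A[...,2]*1000
m=(Y<-18)&(Y>-56)&(Z>140)&(Z<158)&(X>-20)&(X<45)
print("plate front x",np.percentile(X[m],[5,50,95]),m.sum(),"start -12.5..-10")
m=(Y>22)&(Y<50)&(X>0)&(X<33)&(Z<145)&(Z>120); print("catch z",np.median(Z[m]),m.sum())
cv2.imwrite("pics/p%d.png"%(get_obs()["time_s"]*100),cv2.resize(f[120:280,100:300],(750,600))[...,::-1])
E
python3 plate.py
```

```text
t 4.1 chest xy -18.29 0.25 z 128.21632971503783 rpy [ 1.7998e+02 -8.0000e-02  1.5391e+02] F chest -7.59 -0.47 8.57 w 0.0616628790196776
plate front x [-8.42454196  5.18320052  7.50606125] 124 start -12.5..-10
catch z 127.18509938742375 158
```

The bolt has moved about 17 mm, which agrees with TCP + 8 mm = near face. The catch is down. I continue.

Request:
send_rows(
  rows=[
    {"dx": -3, "dy": 0, "dz": 0, "roll": 0, "jaw": -0.32},
    {"dx": -3, "dy": 0, "dz": 0, "roll": 0, "jaw": -0.32},
    {"dx": -3, "dy": 0, "dz": 0, "roll": 0, "jaw": -0.32},
    {"dx": -3, "dy": 0, "dz": 0, "roll": 0, "jaw": -0.32},
    {"dx": -3, "dy": 0, "dz": 0, "roll": 0, "jaw": -0.32},
    {"dx": -3, "dy": 0, "dz": 0, "roll": 0, "jaw": -0.32},
    {"dx": -2, "dy": 0, "dz": 0, "roll": 0, "jaw": -0.32},
    {"dx": -1, "dy": 0, "dz": 0, "roll": 0, "jaw": -0.32},
    {"dx": 0, "dy": 0, "dz": 0, "roll": 0, "jaw": -0.32},
  ],
)

```text
time_s: 4.9
ee_pos: [0.5896, -0.0696, 0.1282]
eef_rot: [3.141, -0.002, 2.686]
force: [-9.0, 2.8, 10.1]
grip_width: 0.0621
grip_force: 5.9
```

```bash
python3 st.py
```

```text
t 4.9 chest xy 2.5 0.28 z 128.2383434470109 rpy [ 1.7999e+02 -9.0000e-02  1.5391e+02] F chest -9.26 -1.46 10.07 w 0.06211380945429548
```

Request:
send_rows(
  rows=[
    {"dx": -1, "dy": 0, "dz": 0, "roll": 0, "jaw": -0.32},
    {"dx": -1, "dy": 0, "dz": 0, "roll": 0, "jaw": -0.32},
    {"dx": 0, "dy": 0, "dz": 0, "roll": 0, "jaw": -0.32},
  ],
)

```text
time_s: 5.15
ee_pos: [0.5909, -0.0702, 0.1282]
eef_rot: [3.142, -0.003, 2.686]
force: [-13.6, 5.9, 13.3]
grip_width: 0.0622
grip_force: 9.6
```

```bash
python3 st.py
```

```text
t 5.15 chest xy 3.88 0.26 z 128.23572700019818 rpy [180.    -0.18 153.9 ] F chest -14.76 -0.7 13.32 w 0.062174985690176716
```

Request:
send_rows(
  rows=[
    {"dx": -1, "dy": 0, "dz": 0, "roll": 0, "jaw": -0.32},
    {"dx": -1, "dy": 0, "dz": 0, "roll": 0, "jaw": -0.32},
    {"dx": 0, "dy": 0, "dz": 0, "roll": 0, "jaw": -0.32},
    {"dx": 0, "dy": 0, "dz": 0, "roll": 0, "jaw": -0.32},
  ],
)

```text
time_s: 5.48
ee_pos: [0.5911, -0.0704, 0.1282]
eef_rot: [-3.141, -0.007, 2.686]
force: [-28.0, 11.2, 20.8]
grip_width: 0.062
grip_force: 16.7
```

```bash
python3 st.py; python3 plate.py
```

```text
t 5.4833 chest xy 4.1 0.23 z 128.18601042336408 rpy [-179.97   -0.43  153.88] F chest -30.01 -2.29 20.78 w 0.06197986624419407
plate front x [ 2.27384213 27.02343043 29.52552548] 138 start -12.5..-10
catch z 127.51464761244044 168
```

The force has climbed to 30 N with no further motion and the plate has moved about 40 mm, so the bolt is home. I back off slightly and lift clear.

Request:
send_rows(
  rows=[
    {"dx": 2, "dy": 0, "dz": 0, "roll": 0, "jaw": -0.32},
    {"dx": 2, "dy": 0, "dz": 0, "roll": 0, "jaw": -0.32},
    {"dx": 2, "dy": 0, "dz": 0, "roll": 0, "jaw": -0.32},
    {"dx": 0, "dy": 0, "dz": -3, "roll": 0, "jaw": -0.32},
    {"dx": 0, "dy": 0, "dz": -4, "roll": 0, "jaw": -0.32},
    {"dx": 0, "dy": 0, "dz": -6, "roll": 0, "jaw": -0.32},
    {"dx": 0, "dy": 0, "dz": -15, "roll": 0, "jaw": -0.32},
    {"dx": 0, "dy": 0, "dz": -20, "roll": 0, "jaw": -0.32},
    {"dx": 0, "dy": 0, "dz": -20, "roll": 0, "jaw": -0.32},
    {"dx": 0, "dy": 0, "dz": -20, "roll": 0, "jaw": -0.32},
    {"dx": 0, "dy": 0, "dz": 0, "roll": 0, "jaw": -0.32},
    {"dx": 0, "dy": 0, "dz": 0, "roll": 0, "jaw": -0.32},
  ],
)

```text
time_s: 6.53
ee_pos: [0.5884, -0.0692, 0.216]
eef_rot: [3.141, 0.001, 2.686]
force: [0.4, -0.2, -0.3]
grip_width: 0.0618
grip_force: 0.0
```

```bash
python3 st.py; python3 plate.py; ls pics
```

```text
t 6.5333 chest xy 1.23 0.11 z 216.04296801258243 rpy [1.7998e+02 6.0000e-02 1.5390e+02] F chest 0.43 0.0 -0.33 w 0.061784148266239916
plate front x [18.40266104 27.45287138 29.498992  ] 116 start -12.5..-10
catch z 139.24378381936614 169
ov.png
p415.png
p553.png
p658.png
scene.png
side.png
w1.png
w2.png
```

View pics/p658.png

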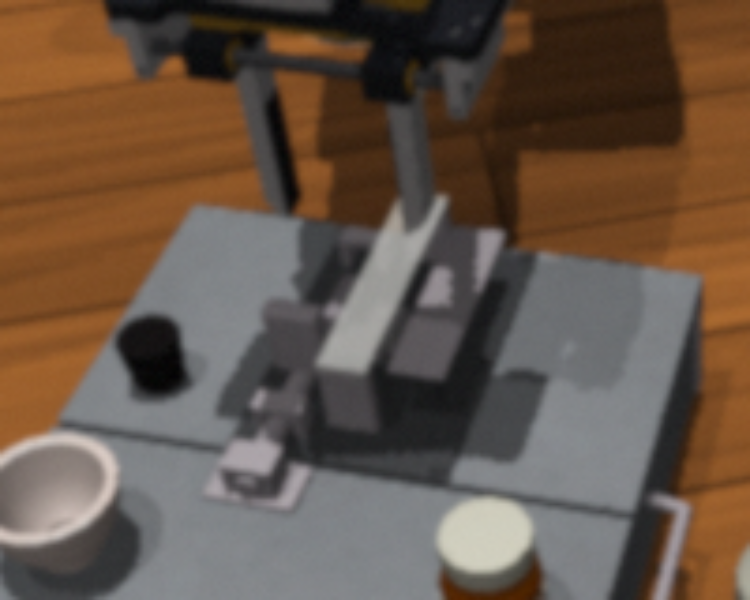

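The plate at (292,330) has moved up to the keeper, with the rod entering it at (250,470). The catch at (430,330) is back up (139 mm), the stopper at (152,355) is standing untouched, and the fingers are clear.

```bash
python3 -c "
from station import *
print(hand_in())"
```

```text
the job is handed in; nothing more can be done
None
```

The chest is locked and handed in: the bolt went home against its stop (about 40 mm by camera), the catch sprang back up to 139 mm, and the arm is clear with the loose objects left standing; `hand_in()` returned no verdict.

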